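# Put the dry board away on edge in the rack

## Task

Two wooden boards stand on edge in the steel draining stand; the shorter one is dry. Stand it on its long edge in the middle slot of the wooden peg rack, about centred along the slot and resting on the rack's base: set it down, do not drop it. Leave the long wooden board and the white board where they are.

Things in the scene. Friction and masses are not known exactly. Their poses are not given: they have to be found in the camera images.
- short_board_center (a point): Centre of the short dark-wood board, the one to move: 170 mm long, 16 mm thick, 130 mm tall as it stands upright on a long edge, so its top edge is 65 mm above this point; about 0.22 kg. Own axes: x along its length, y through its thickness, z up. It starts in one of the two slots of the fixed steel draining stand on the right (slots 64 mm apart, the long board in the other one); the stand's wire hoops reach 75 mm above the worktop, so the upper half of the board is bare.
- long_board_center (a point): Centre of the long dark-wood board: 240 mm long, 16 mm thick, 130 mm tall; same axes. It stands in the other slot of the draining stand and stays there, its top 138 mm above the worktop (the stand's tray is 8 mm thick); it may stand between the short board and the rack.
- middle_slot (a point): Middle of the floor of the middle slot of the wooden peg rack on the left, on top of the rack's base, 18 mm above the worktop. Axes: x along the slot, y across it, z up. The rack is fixed; its base is 210 mm (x) by 200 mm (y). Four rows of two round-topped pegs, 22 mm thick and reaching 60 mm above this floor, make three slots 30 mm wide, 52 mm from middle to middle; the two pegs of a row are 110 mm apart along x.
- white_board_center (a point): Centre of the white plastic board, 190 mm long, 12 mm thick, 130 mm tall, that stands in the end slot of the rack on the +y (left) side of the middle slot and stays there. Overhead, out of the work: a cupboard unit at the far left (about y above 0.3 m, x above 0.45 m) and a wall cabinet beyond x = 0.6 m, both some 0.45 m up; an arm that starts at the left should draw in before it swings across.

How it is judged:
By the outcome, as a careful person would: the job done as asked, in the order asked, and still so for the second after the job is handed in, with the robot touching nothing.
It also fails if it takes over 48 s, if anything falls off the work surface, if the arm or the gripper's body presses on something with over 40 N, if the wrist force passes 120 N, or if a joint passes its speed limit or range.

## Robot

A 6-joint arm with a two-finger parallel gripper is mounted at the origin on a cart in front of the work surface, level with it; the furniture and walls round the work are solid. World frame = base frame: x ahead of the robot, y to its left, z up, the work surface at z = 0. Lengths are in m, angles in rad, forces in N, time in s.
With the tool pointing down it reaches from about 0.4 to 0.825 m from the base axis. Payload 7 kg.
Tool frame: the origin (TCP) lies midway between the tips of the shut fingers; the grasp point (between the pads) lies 19 mm behind it; x points along the fingers, y is the direction in which the jaws open and shut, and the axes are right-handed (so a half turn about x gives the same grasp; the last joint's range is limited). The gripper opens to 85 mm and grips with 20 to 120 N. Pads are 22 mm wide; open, the fingers measure 114 mm over their backs; the gripper's body (76 mm by 85 mm) begins 54 mm behind the grasp point. The pads swing forward as they close: fully open they stand 13 mm farther back than shut.
Start: joints at [-0.9, 0.359, 0.012, 0, -1.224, -0.288], TCP at [0.252, -0.626, 0.205] pointing down, gripper open.
Joint ranges: [-3.07, 3.07], [-1.43, 2.12], [-1.02, 1.25], [-3.03, 1.67], [-3.05, -0], [-3.03, 3.03]. Speed limits (rad/s): [2.39, 2.39, 3.01, 3.14, 3.14, 3.14].

## Interface

Orientations are given as a unit quaternion [w, x, y, z].
In Python, from bench import bot, optics gives the robot as it stands.
- The arm moves only by the shell command python3 -m inch 'ROWS' [FORCE]. ROWS is JSON, a list of rows, each a list of 3 entries, a list of its own where there are three numbers: the shift along the tool's x, y, z normalised to -1 to 1, where 1 is 0.5 m, then the turn about the tool's x normalised to -1 to 1, where 1 is pi/4 rad, then the gripper's target within -1 to 1 (shut at 1, half-way at 0, fully open at -1). A call has 1 to 8 rows; each row shifts and turns the commanded pose from where the row before left it, along the tool's axes as they then stand; what a row does not reach is not made up. A row lasts 1/8 s, in which the tool goes at most 62.5 mm and 10.7 degrees, less where a joint would pass 70% of its speed; a pose out of reach is approached as far as the arm can. A call with a number of a shift or a turn outside -1 to 1 is refused whole. A call with a gripper value outside its range is refused whole. The fingers move at their own pace and stop on an object; FORCE is the grip in N (left out, the last holds). Time passes only in rows, so rows that do not move let the fingers close. It gives the time, the measured TCP pose, the force and the opening at its end, in the units of the state.
- bot.get_obs(): the state, without advancing time (a new reading comes with each control period).
- optics.read_camera(name): name is "side" or "top"; returns a dict with "img" (480x640x3 uint8, red, green, blue), "intrinsics" (3x3 intrinsics, pixels), "distortion" ([k1, k2, p1, p2, k3] as OpenCV has them; the pictures are not rectified), "position" and "orientation" of the camera in the world. Camera axes: x right, y up, looking along -z (the intrinsics and any distortion apply to the point x, -y, -z); pixel columns grow to the right and rows downward; lengths in m; the calibration is good to about 2 mm. A picture is of the moment at which its call begins. There is no depth.
- bot.finish_job(): hands the job in, once; it reports no verdict.
The state is a dict: "time": time; "joints": joint angles; "qd": joint speeds; "tau": joint torques, N m; "tcp_pos": TCP position; "ee_rot": TCP orientation; "wrist_force": force on the tool from outside, world axes, zero at the start; "ft_torque": the same for the moment, N m; "opening": finger opening in m.
Only numpy, scipy, OpenCV 4.12 (cv2) and the standard library are available. Lean on these libraries where they do the work, as an engineer would, in place of code of your own. Each camera call takes 0.05 s, during which the arm holds its last target.

## Working session

There is one attempt and no reset: what is moved stays moved. The work goes in short steps, Python scripts to look and compute and a shell command to move; the robot and the scene stay as the last step left them, time stands still between calls to the robot, and variables do not carry over. Pictures are saved under pics/ and viewed, and the job is handed in when it is done.

```bash
mkdir -p pics; ls; python3 - <<'E'
from bench import bot, optics
import cv2
print(bot.get_obs())
for n in("side","top"):
    r=optics.read_camera(n); cv2.imwrite(f"pics/{n}0.png",r["img"][:,:,::-1])
    print(n,{k:v for k,v in r.items() if k!="img"})
E
```

```text
pics
{'time': 0.0, 'joints': array([-8.99928284e-01,  3.59420829e-01,  1.10441975e-02, -3.58337085e-04,
       -1.22412799e+00, -2.88086120e-01]), 'qd': array([-4.90758560e-04,  1.90996684e-03,  7.12345955e-04,  1.39489055e-03,
        7.78336642e-04, -2.38401807e-05]), 'tau': array([-8.61532935e-04, -5.83325815e+01,  2.93420094e+01,  6.93680540e+00,
       -5.89585470e-03,  1.48302200e-05]), 'tcp_pos': array([ 0.25186995, -0.6256581 ,  0.20363394]), 'ee_rot': array([ 0.69403043, -0.1338759 ,  0.69437631,  0.13505754]), 'wrist_force': array([-0.02374586,  1.08598805, -0.15590077]), 'ft_torque': array([-0.02162422, -0.04048486,  0.02904446]), 'opening': 0.08532565621173996}
side {'intrinsics': array([[529.02457766,   0.        , 322.59257613],
       [  0.        , 529.02457766, 237.56478276],
       [  0.        ,   0.        ,   1.        ]]), 'distortion': array([0.01368943, 0.        , 0.        , 0.        , 0.        ]), 'position': array([0.03963501, 0.73544176, 0.56541548]), 'orientation': array([-0.21343797, -0.11362191,  0.49127946,  0.83676686])}
top {'intrinsics': array([[452.88106291,   0.        , 320.60996826],
       [  0.        , 452.88106291, 246.97332616],
       [  0.        ,   0.        ,   1.        ]]), 'distortion': array([0.00828781, 0.        , 0.        , 0.        , 0.        ]), 'position': array([ 0.34328272, -0.01885542,  0.95203021]), 'orientation': array([-0.69539627, -0.04919219,  0.04445977,  0.71556096])}
```

View pics/side0.png

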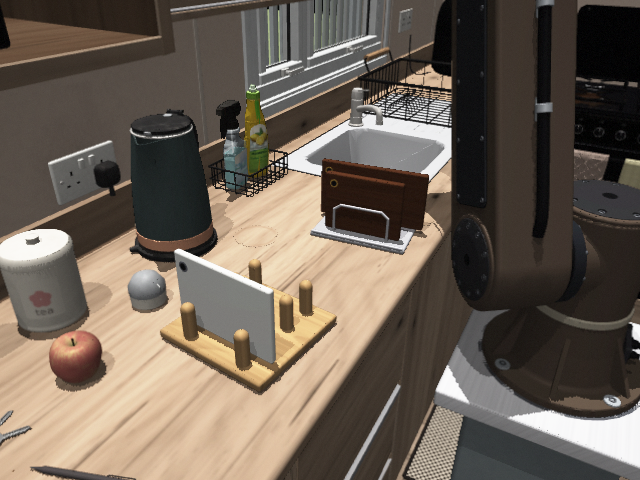

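View pics/top0.png

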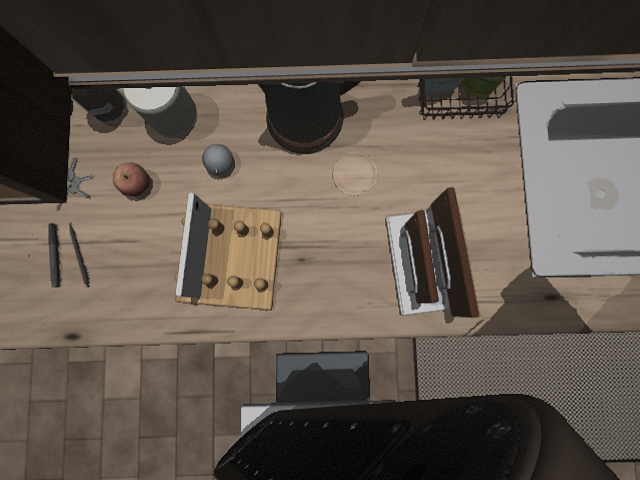

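The top view shows the short board at about (420,257), in the stand's left slot. The long board is at (453,252), the rack spans (180–282, 205–310), and the white board is at (190,248). Next I'll zoom in on each.

```bash
cat > h.py <<'E'
import numpy as np, cv2
from bench import bot, optics
from scipy.spatial.transform import Rotation as R
def rot(q): return R.from_quat([q[1],q[2],q[3],q[0]]).as_matrix()
def ray(c,uv):
    p=cv2.undistortPoints(np.array([[uv]],float),c["intrinsics"],c["distortion"])[0,0]
    return rot(c["orientation"])@np.array([p[0],-p[1],-1.])
def onz(c,uv,z):
    d=ray(c,uv); o=c["position"]; return o+d*(z-o[2])/d[2]
def proj(c,P):
    q=rot(c["orientation"]).T@(np.asarray(P,float)-c["position"])
    return cv2.projectPoints(np.array([[q[0],-q[1],-q[2]]]),np.zeros(3),np.zeros(3),c["intrinsics"],c["distortion"])[0].ravel()
E
python3 - <<'E'
import cv2
t=cv2.imread("pics/top0.png");s=cv2.imread("pics/side0.png")
a=cv2.resize(t[180:325,380:485],None,fx=4,fy=4,interpolation=cv2.INTER_CUBIC)
b=cv2.resize(t[185:320,165:295],None,fx=4,fy=4,interpolation=cv2.INTER_CUBIC)
cv2.imwrite("pics/za.png",a);cv2.imwrite("pics/zb.png",b)
cv2.imwrite("pics/zc.png",cv2.resize(s[150:260,300:440],None,fx=5,fy=5,interpolation=cv2.INTER_CUBIC))
cv2.imwrite("pics/zd.png",cv2.resize(s[240:395,150:345],None,fx=3.8,fy=3.8,interpolation=cv2.INTER_CUBIC))
E
```

```text
(no output)
```

View pics/za.png

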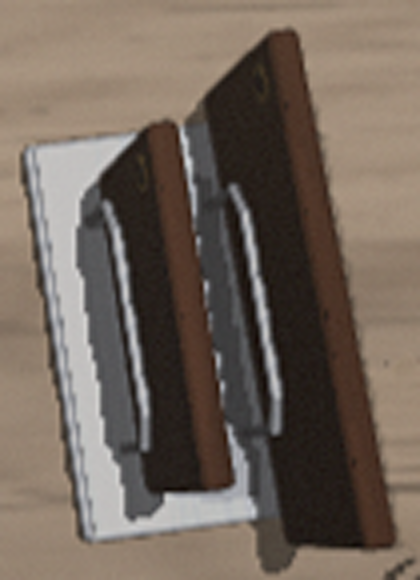

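View pics/zb.png

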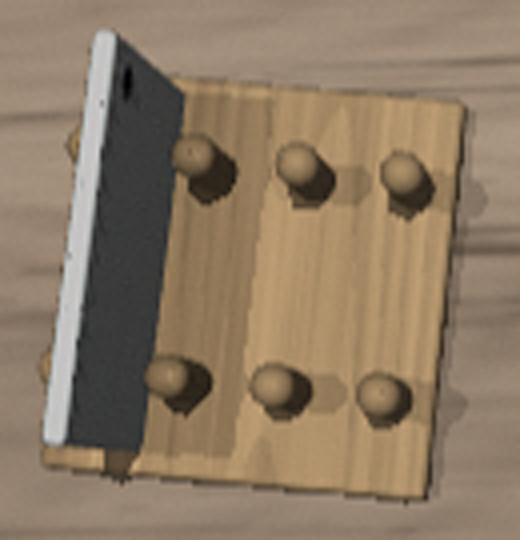

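View pics/zc.png

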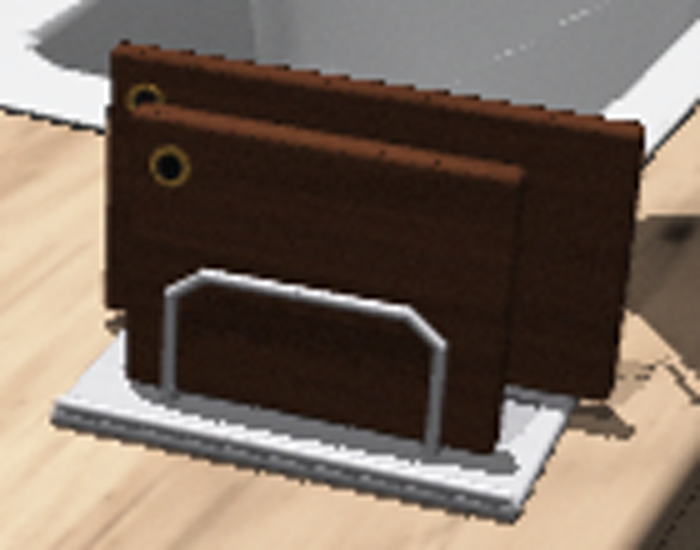

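View pics/zd.png

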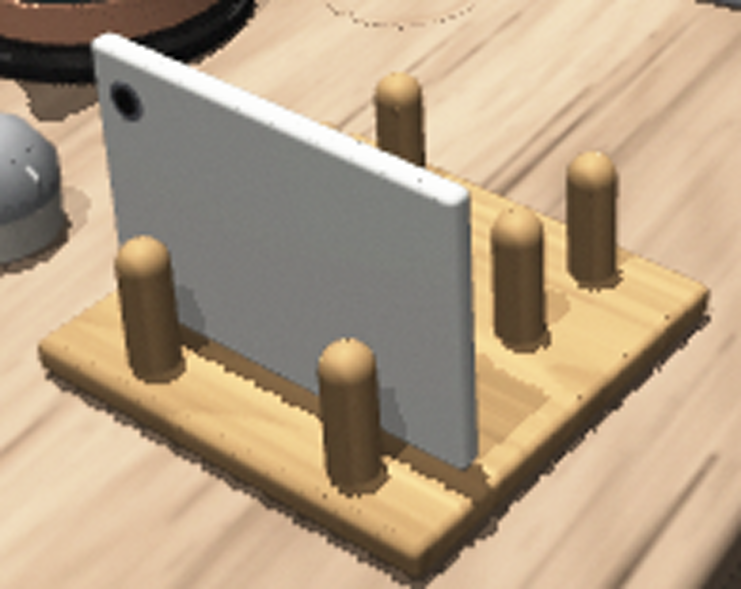

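```bash
cat > m.py <<'E'
from h import *
c=optics.read_camera("top"); s=optics.read_camera("side")
img=c["img"].astype(int); hsv=cv2.cvtColor(c["img"],cv2.COLOR_RGB2HSV)
red=((img[...,0]>65)&(img[...,0]-img[...,2]>35)&(img[...,0]>1.55*img[...,1])).astype(np.uint8)
red[:180]=0;red[325:]=0;red[:,:380]=0;red[:,490:]=0
n,l,st,ce=cv2.connectedComponentsWithStats(red)
for i in range(1,n):
    if st[i,4]<100: continue
    ys,xs=np.where(l==i)
    P=np.array([onz(c,(x,y),.138)[:2] for x,y in zip(xs,ys)],np.float32)
    r=cv2.minAreaRect(P); print("strip",st[i],"rect",np.round(r[0],4),np.round(r[1],4),r[2],"mean",P.mean(0))
    w=P-P.mean(0); ev,V=np.linalg.eigh(w.T@w); v=V[:,1]; v=v*np.sign(v[0]); print("  yaw",np.degrees(np.arctan2(v[1],v[0])))
pk=lambda x,y:(165+x/4,185+y/4)
pegs=[(195,155),(175,378),(300,163),(278,388),(405,173),(383,398)]
Q=np.array([onz(c,pk(*p),.067) for p in pegs]); print("pegs\n",Q.round(4))
print("mid slot from pegs",Q[:4].mean(0), "far-near",(Q[[0,2,4]]-Q[[1,3,5]]).mean(0), np.degrees(np.arctan2(*((Q[[0,2,4]]-Q[[1,3,5]]).mean(0)[[1,0]]))), np.linalg.norm(Q[0]-Q[2]))
pc=lambda x,y:(150+x/3.8,240+y/3.8)
# two-view check: dome centre of peg2far/near seen in side
sp=[(398,95),(518,232),(592,175)]
for name,p in zip(("row3far?","row3near?","row4near"),sp): print(name,onz(s,pc(*p),.067).round(4))
B=[onz(c,pk(*p),.018) for p in [(463,100),(425,497),(42,462)]]; print("base corners",np.round(B,4),"ctr",(B[0]+B[2])/2,"sides",np.linalg.norm(B[0]-B[1]),np.linalg.norm(B[1]-B[2]))
# side strip corners
ps=lambda x,y:(300+x/5,150+y/5)
for p in [(125,107),(520,178),(140,103),(520,168)]: print("side short top",onz(s,ps(*p),.138).round(4))
for p in [(92,38),(460,192),(468,185)]: pass
W=[(95,32),(115,32),(45,444),(64,445)]
print("white top(z .148)",np.array([onz(c,pk(*p),.148) for p in W]).round(4))
E
python3 m.py
```

```text
pegs
 [[0.5141 0.1965 0.067 ]
 [0.4036 0.2059 0.067 ]
 [0.5085 0.1443 0.067 ]
 [0.3972 0.1555 0.067 ]
 [0.502  0.0922 0.067 ]
 [0.3909 0.1043 0.067 ]]
mid slot from pegs [0.45586403 0.17556524 0.067     ] far-near [ 0.11096691 -0.0109222   0.        ] -5.6213749708123295 0.052497400499840315
row3far? [0.5022 0.0962 0.067 ]
row3near? [0.3993 0.1593 0.067 ]
row4near [0.393  0.1082 0.067 ]
base corners [[0.5488 0.0673 0.018 ]
 [0.3424 0.0901 0.018 ]
 [0.3658 0.2864 0.018 ]] ctr [0.45730986 0.17687777 0.018     ] sides 0.20765387807329305 0.19767334970167932
side short top [ 0.5163 -0.191   0.138 ]
side short top [ 0.3453 -0.206   0.138 ]
side short top [ 0.5129 -0.1982  0.138 ]
side short top [ 0.3488 -0.2155  0.138 ]
white top(z .148) [[0.5568 0.2226 0.148 ]
 [0.5565 0.2134 0.148 ]
 [0.3705 0.2427 0.148 ]
 [0.3699 0.2343 0.148 ]]
```

```bash
sed -i 's/(img\[...,0\]>65).*astype/(img[...,0]>60)\&(img[...,0]-img[...,2]>25)\&(img[...,0]>1.6*img[...,1])).astype/' m.py; python3 m.py | grep -A1 strip; python3 - <<'E'
import sys; sys.path.insert(0,'.')
from h import *
c=optics.read_camera("top"); im=c["img"]
print(im[257,418:436].tolist())
pa=lambda x,y:(380+x/4,180+y/4)
for p in [(148,123),(178,123),(203,488),(232,487),(272,30),(298,30),(363,545),(395,545)]: print(onz(c,pa(*p),.138).round(4))
print(rot(bot.get_obs()["ee_rot"]).round(3))
E
```

```text
[[38, 30, 28], [38, 31, 27], [37, 29, 27], [37, 30, 26], [35, 29, 25], [45, 34, 27], [64, 46, 35], [80, 52, 40], [86, 60, 46], [82, 57, 43], [81, 54, 43], [78, 53, 41], [72, 47, 37], [75, 55, 47], [65, 62, 61], [61, 61, 63], [62, 61, 62], [62, 62, 64]]
[ 0.5135 -0.193   0.138 ]
[ 0.5131 -0.2067  0.138 ]
[ 0.3474 -0.2081  0.138 ]
[ 0.3475 -0.221   0.138 ]
[ 0.5554 -0.2523  0.138 ]
[ 0.555  -0.2642  0.138 ]
[ 0.3205 -0.2771  0.138 ]
[ 0.3201 -0.2912  0.138 ]
[[-0.    -0.373  0.928]
 [ 0.     0.928  0.373]
 [-1.     0.    -0.   ]]
```

```bash
sed -i 's/^red=.*/red=((img[...,0]>54)\&(img[...,0]-img[...,2]>22)\&(img[...,0]>1.3*img[...,1])\&(img[...,0]<125)).astype(np.uint8)/' m.py; cat >> m.py <<'E'
print("SIDE")
im=s["img"].astype(int); m=((im[...,0]>75)&(im[...,0]-im[...,2]>35)&(im[...,0]<140)&(im[...,0]>1.5*im[...,1])).astype(np.uint8)
m[:155]=0;m[212:]=0;m[:,:318]=0;m[:,432:]=0
n,l,st,ce=cv2.connectedComponentsWithStats(m)
for i in range(1,n):
    if st[i,4]<60: continue
    ys,xs=np.where(l==i)
    P=np.array([onz(s,(x,y),.138)[:2] for x,y in zip(xs,ys)],np.float32)
    w=P-P.mean(0); ev,V=np.linalg.eigh(w.T@w); v=V[:,1]*np.sign(V[0,1])
    r=cv2.minAreaRect(P);print(st[i],np.round(r[0],4),np.round(r[1],4),P.mean(0),np.degrees(np.arctan2(v[1],v[0])))
E
python3 m.py | grep -A1 -E "strip|SIDE"; python3 m.py|tail -2
```

```text
strip [447 188  32 129 980] rect [ 0.4375 -0.2699] [0.2365 0.014 ] 6.98521089553833 mean [ 0.43542594 -0.27030542]
  yaw 6.9582515
strip [417 210  21  92 705] rect [ 0.4317 -0.2063] [0.1665 0.0139] 5.60955286026001 mean [ 0.4304531  -0.20640114]
  yaw 5.6068006
--
SIDE
[322 159 107  18 263] [ 0.4371 -0.2666] [0.235  0.0153] [ 0.43435726 -0.26673475] 6.857349
[322 159 107  18 265] [ 0.4371 -0.2665] [0.235  0.0154] [ 0.4329199  -0.26690006] 6.9348884
[327 171  77  15 230] [ 0.43   -0.2025] [0.1641 0.0159] [ 0.4286831  -0.20294729] 5.737107
```

```bash
cat > go.py <<'E'
import sys
from h import *
# usage: go.py x y z yawdeg : what remains, in the units of moves (axes as they stand)
o=bot.get_obs(); M=rot(o["ee_rot"]); t=np.array(list(map(float,sys.argv[1:4])))
d=M.T@(t-o["tcp_pos"]); yaw=np.degrees(np.arctan2(-M[0,1],M[1,1]))
turn=-(float(sys.argv[4])-yaw)
print("t",o["time"],"tcp",o["tcp_pos"].round(4),"yaw",round(yaw,2),"open",round(o["opening"],4),"F",o["wrist_force"].round(1),"tilt",M[:,0].round(3))
print("shift norm",(d/.5).round(4),"turn norm",round(np.radians(turn)/(np.pi/4),4))
E
python3 go.py .431 -.2045 .2 5.6
python3 -m inch '[[[0,0.08,0.08],0,0],[[0,0.08,0.08],0,0],[[0,0.08,0.08],0,0],[[0,0.08,0.08],0,0],[[0,0.08,0.08],0,0],[[0,0.08,0.08],0,0],[[0,0.08,0.08],0,0],[[0,0.05,0.05],0,0]]' 30
python3 go.py .431 -.2045 .2 5.6
```

```text
t 0.55 tcp [ 0.2521 -0.6261  0.2046] yaw 21.93 open 0.0855 F [-0.1  0.6 -0.3] tilt [-0.  0. -1.]
shift norm [0.0092 0.6486 0.6469] turn norm 0.3629
time: 1.55
tcp_pos: [0.4218, -0.2272, 0.2051]
ee_rot: [0.694, -0.135, 0.694, 0.135]
wrist_force: [0.1, -0.4, 0.1]
opening: 0.043
t 1.55 tcp [ 0.4218 -0.2272  0.2051] yaw 22.02 open 0.043 F [ 0.1 -0.4  0.1] tilt [ 0.001 -0.    -1.   ]
shift norm [0.0102 0.0352 0.034 ] turn norm 0.365
```

```bash
python3 -m inch '[[[0,0.035,0.034],0,0],[[0,0,0],0.18,0],[[0,0,0],0.183,0],[[0,0,0],0,0],[[0,0,0],0,0]]'
python3 go.py .431 -.2045 .092 5.6
```

```text
time: 2.17
tcp_pos: [0.4303, -0.2068, 0.2047]
ee_rot: [0.706, -0.036, 0.706, 0.036]
wrist_force: [0.4, -0.6, 0.1]
opening: 0.0433
t 2.175 tcp [ 0.4303 -0.2068  0.2047] yaw 5.77 open 0.0433 F [ 0.4 -0.6  0.1] tilt [ 0. -0. -1.]
shift norm [0.2254 0.0044 0.0018] turn norm 0.0037
```

```bash
python3 -m inch '[[[0.05,0.004,0.002],0,0],[[0.05,0,0],0,0],[[0,0,0],0,0],[[0,0,0],0,0]]'
python3 go.py .431 -.2045 .092 5.6; python3 - <<'E'
from h import *
for n in("side","top"):
    r=optics.read_camera(n); cv2.imwrite(f"pics/{n}1.png",r["img"][:,:,::-1])
cv2.imwrite("pics/zc1.png",cv2.resize(cv2.imread("pics/side1.png")[60:260,290:450],None,fx=3,fy=3,interpolation=cv2.INTER_CUBIC))
E
```

```text
time: 2.68
tcp_pos: [0.4317, -0.2049, 0.1555]
ee_rot: [0.706, -0.035, 0.706, 0.035]
wrist_force: [0.6, -0.1, 1.0]
opening: 0.0424
t 2.675 tcp [ 0.4317 -0.2049  0.1555] yaw 5.66 open 0.0424 F [ 0.6 -0.1  1. ] tilt [ 0.001 -0.    -1.   ]
shift norm [ 0.127   0.001  -0.0013] turn norm 0.0013
```

View pics/zc1.png

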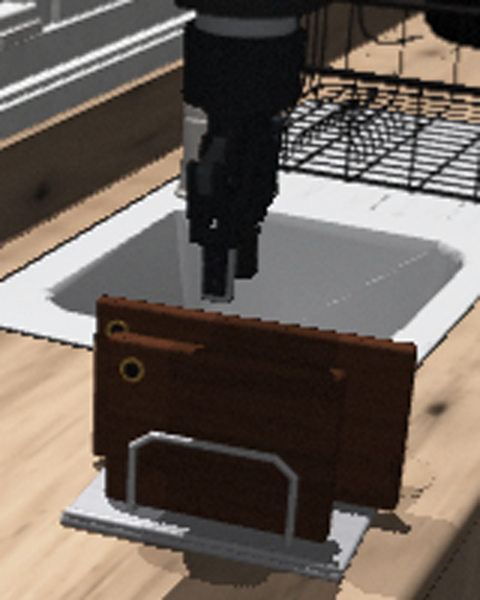

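View pics/top1.png

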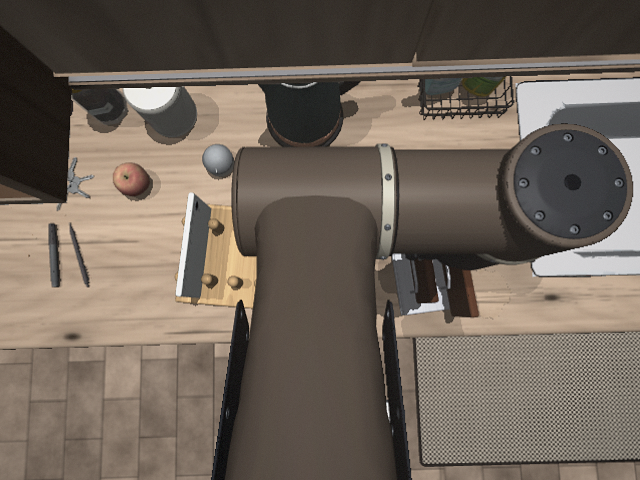

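The side view shows the fingers (218,290 in the crop) above the middle of the short board's top edge, straddling it. I'll descend.

```bash
python3 -m inch '[[[0.04,0,0],0,0],[[0.04,0,0],0,0],[[0.04,0,0],0,0],[[0.008,0,0],0,0],[[0,0,0],0,0]]'
python3 go.py .431 -.2045 .092 5.6
```

```text
time: 3.4
tcp_pos: [0.4316, -0.2047, 0.0913]
ee_rot: [0.706, -0.035, 0.706, 0.035]
wrist_force: [0.3, 0.6, 0.3]
opening: 0.043
t 3.4 tcp [ 0.4316 -0.2047  0.0913] yaw 5.62 open 0.043 F [0.3 0.6 0.3] tilt [ 0.001 -0.    -1.   ]
shift norm [-0.0014  0.0006 -0.0012] turn norm 0.0004
```

```bash
python3 -m inch '[[[0,0,0],0,1],[[0,0,0],0,1],[[0,0,0],0,1],[[0,0,0],0,1],[[0,0,0],0,1],[[0,0,0],0,1]]' 60
python3 go.py .431 -.2045 .092 5.6; python3 - <<'E'
from h import *
r=optics.read_camera("side"); cv2.imwrite("pics/side2.png",r["img"][:,:,::-1])
cv2.imwrite("pics/zc2.png",cv2.resize(r["img"][60:260,290:450,::-1],None,fx=3,fy=3,interpolation=cv2.INTER_CUBIC))
E
```

```text
time: 4.15
tcp_pos: [0.4319, -0.2049, 0.0917]
ee_rot: [0.707, -0.035, 0.706, 0.034]
wrist_force: [-1.7, -0.2, 5.4]
opening: 0.0144
t 4.15 tcp [ 0.4319 -0.2049  0.0917] yaw 5.62 open 0.0144 F [-1.7 -0.2  5.4] tilt [ 0.002 -0.001 -1.   ]
shift norm [-0.0007  0.0009 -0.0018] turn norm 0.0005
```

View pics/zc2.png

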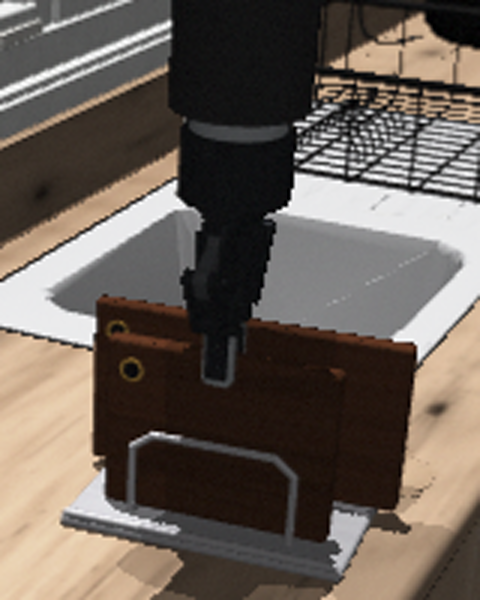

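```bash
python3 -m inch '[[[-0.02,0,0],0,1],[[-0.04,0,0],0,1],[[-0.05,0,0],0,1],[[-0.05,0,0],0,1],[[-0.05,0,0],0,1],[[-0.02,0,0],0,1],[[0,0,0],0,1]]'
python3 go.py .457 .1785 .21 -6.2;  python3 - <<'E'
from h import *
r=optics.read_camera("side"); cv2.imwrite("pics/side3.png",r["img"][:,:,::-1])
E
```

```text
time: 5.08
tcp_pos: [0.4312, -0.2045, 0.2059]
ee_rot: [0.707, -0.034, 0.706, 0.035]
wrist_force: [-0.5, 1.0, -1.7]
opening: 0.0153
t 5.075 tcp [ 0.4312 -0.2045  0.2059] yaw 5.59 open 0.0153 F [-0.5  1.  -1.7] tilt [ 0.001  0.    -1.   ]
shift norm [-0.008   0.7573  0.126 ] turn norm 0.2621
```

View pics/side3.png

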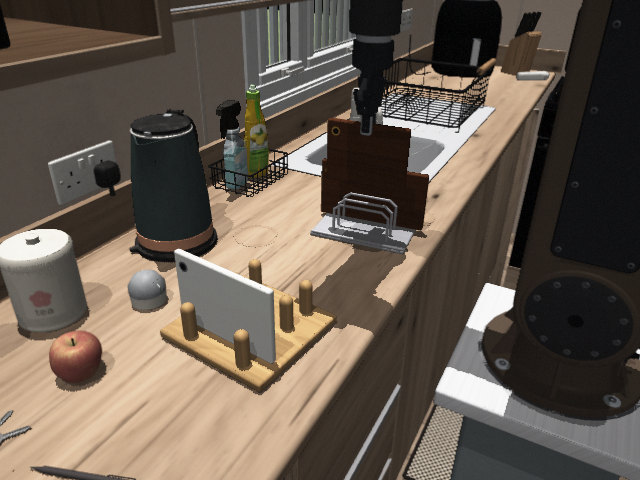

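The board is held and raised level at (370,160), and the long board hasn't moved. Next I'll carry it across.

```bash
python3 -m inch '[[[0,0.03,0.005],0,1],[[0,0.06,0.01],0,1],[[0,0.08,0.013],0,1],[[0,0.08,0.013],0,1],[[0,0.08,0.013],0,1],[[0,0.08,0.013],0,1],[[0,0.08,0.013],0,1],[[0,0.06,0.01],0,1]]'
python3 -m inch '[[[0,0,0],0.07,1],[[0,0,0],0.12,1],[[0,0,0],0.07,1],[[0,0,0],0,1]]'
python3 go.py .457 .1785 .21 -6.2
```

```text
time: 6.12
tcp_pos: [0.4483, 0.0754, 0.2048]
ee_rot: [0.706, -0.035, 0.707, 0.035]
wrist_force: [-0.4, 0.4, -1.5]
opening: 0.0152
time: 6.62
tcp_pos: [0.4484, 0.0738, 0.2048]
ee_rot: [0.706, 0.037, 0.707, -0.038]
wrist_force: [-0.6, 0.0, -1.8]
opening: 0.0148
t 6.625 tcp [0.4484 0.0738 0.2048] yaw -6.06 open 0.0148 F [-0.6  0.  -1.8] tilt [-0.001 -0.001 -1.   ]
shift norm [-0.0106  0.21   -0.005 ] turn norm 0.0032
```

```bash
python3 -m inch '[[[0,0.04,-0.001],0,1],[[0,0.06,-0.002],0,1],[[0,0.06,-0.002],0.003,1],[[0,0.04,0],0,1],[[0,0.01,0],0,1],[[0,0,0],0,1],[[0,0,0],0,1]]'
python3 go.py .457 .1785 .21 -6.2;  python3 - <<'E'
from h import *
for n in("side","top"):
    r=optics.read_camera(n); cv2.imwrite(f"pics/{n}4.png",r["img"][:,:,::-1])
E
```

```text
time: 7.5
tcp_pos: [0.4577, 0.1776, 0.2056]
ee_rot: [0.706, 0.039, 0.706, -0.039]
wrist_force: [-0.4, 0.1, -2.1]
opening: 0.0145
t 7.5 tcp [0.4577 0.1776 0.2056] yaw -6.26 open 0.0145 F [-0.4  0.1 -2.1] tilt [-0. -0. -1.]
shift norm [-0.0089  0.0017 -0.0015] turn norm -0.0013
```

View pics/side4.png

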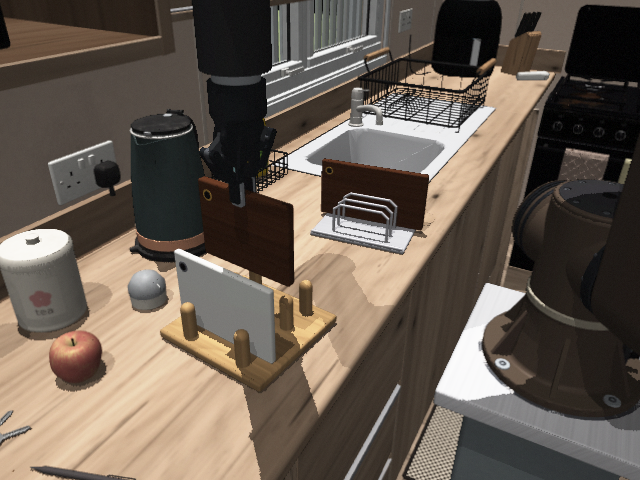

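View pics/top4.png

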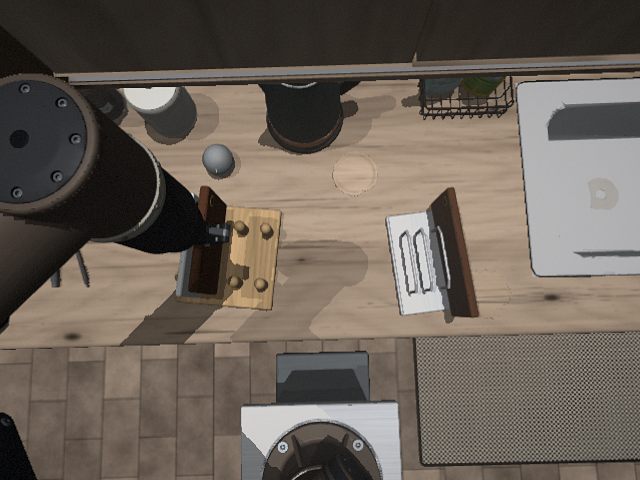

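```bash
python3 - <<'E'
from h import *
a=cv2.imread("pics/side4.png"); b=cv2.imread("pics/top4.png")
cv2.imwrite("pics/z4s.png",cv2.resize(a[165:395,150:345],None,fx=2.6,fy=2.6,interpolation=cv2.INTER_CUBIC))
cv2.imwrite("pics/z4t.png",cv2.resize(b[180:315,165:295],None,fx=4,fy=4,interpolation=cv2.INTER_CUBIC))
E
```

```text
(no output)
```

View pics/z4s.png

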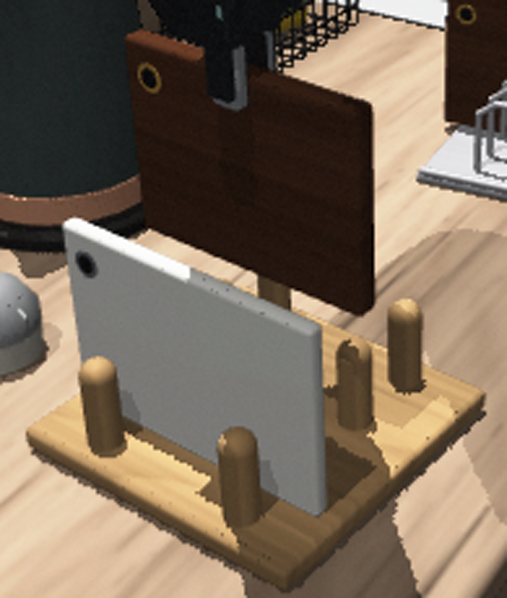

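View pics/z4t.png

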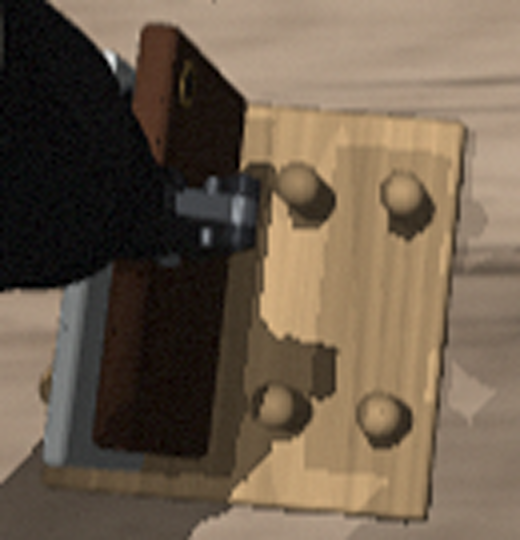

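```bash
python3 - <<'E'
from h import *
c=optics.read_camera("top"); s=optics.read_camera("side")
pt=lambda x,y:(165+x/4,180+y/4); ps=lambda x,y:(150+x/2.6,165+y/2.6)
o=bot.get_obs()
dz=o["tcp_pos"][2]-.0917
def ln(n,a,b): print(n,a.round(4),b.round(4),"len",np.linalg.norm(a-b).round(4),"yaw",np.degrees(np.arctan2((b-a)[1],(b-a)[0])).round(2))
ln("top bottom-right edge",onz(c,pt(208,457),.008+dz),onz(c,pt(246,103),.008+dz))
ln("top left top edge",onz(c,pt(95,445),.138+dz),onz(c,pt(140,28),.138+dz))
ln("side left bottom",onz(s,ps(362,312),.008+dz),onz(s,ps(148,230),.008+dz))
ln("side top",onz(s,ps(365,104),.138+dz),onz(s,ps(127,38),.138+dz))
# expected corners
t=o["tcp_pos"]; y=np.radians(-6.2); u=np.array([np.cos(y),np.sin(y)]); v=np.array([-u[1],u[0]])
for sx in(-1,1):
  for sy in(-1,1):
    for z in(.008,.138):
      P=np.r_[t[:2]+u*.085*sx+v*.008*sy,z+dz]; a=proj(c,P);b=proj(s,P)
      print(sx,sy,z,"topcrop",((a-[165,180])*4).round(0),"sidecrop",((b-[150,165])*2.6).round(0))
E
```

```text
top bottom-right edge [0.3725 0.1767 0.122 ] [0.5371 0.1593 0.122 ] len 0.1655 yaw -6.05
top left top edge [0.3737 0.1897 0.252 ] [0.5384 0.1735 0.252 ] len 0.1655 yaw -5.61
side left bottom [0.3764 0.1871 0.122 ] [0.537  0.1761 0.122 ] len 0.161 yaw -3.93
side top [0.3742 0.1849 0.252 ] [0.5347 0.1797 0.252 ] len 0.1606 yaw -1.87
-1 -1 0.008 topcrop [203. 457.] sidecrop [375. 307.]
-1 -1 0.138 topcrop [123. 447.] sidecrop [374. 100.]
-1 1 0.008 topcrop [169. 454.] sidecrop [358. 320.]
-1 1 0.138 topcrop [ 82. 444.] sidecrop [355. 111.]
1 -1 0.008 topcrop [243.  94.] sidecrop [158. 217.]
1 -1 0.138 topcrop [173.  20.] sidecrop [139.  24.]
1 1 0.008 topcrop [209.  91.] sidecrop [140. 228.]
1 1 0.138 topcrop [133.  16.] sidecrop [119.  33.]
```

```bash
python3 -m inch '[[[0.02,0.002,0.002],0,1],[[0.03,0,0],0,1],[[0.02,0,0],0,1],[[0.01,0,0],0,1],[[0,0,0],0,1],[[0,0,0],0,1]]'
python3 go.py .458 .1785 .1017 -6.2;  python3 - <<'E'
from h import *
for n in("side","top"):
    r=optics.read_camera(n)["img"][:,:,::-1]
    k=r[165:395,150:345] if n=="side" else r[180:315,165:295]
    cv2.imwrite(f"pics/z5{n}.png",cv2.resize(k,None,fx=2.6 if n=="side" else 4,fy=2.6 if n=="side" else 4,interpolation=cv2.INTER_CUBIC))
E
```

```text
time: 8.45
tcp_pos: [0.4592, 0.1792, 0.1659]
ee_rot: [0.706, 0.039, 0.706, -0.038]
wrist_force: [-0.2, 0.3, -0.9]
opening: 0.0152
t 8.45 tcp [0.4592 0.1792 0.1659] yaw -6.23 open 0.0152 F [-0.2  0.3 -0.9] tilt [ 0.001  0.    -1.   ]
shift norm [ 0.1285 -0.0017 -0.0023] turn norm -0.0007
```

View pics/z5side.png

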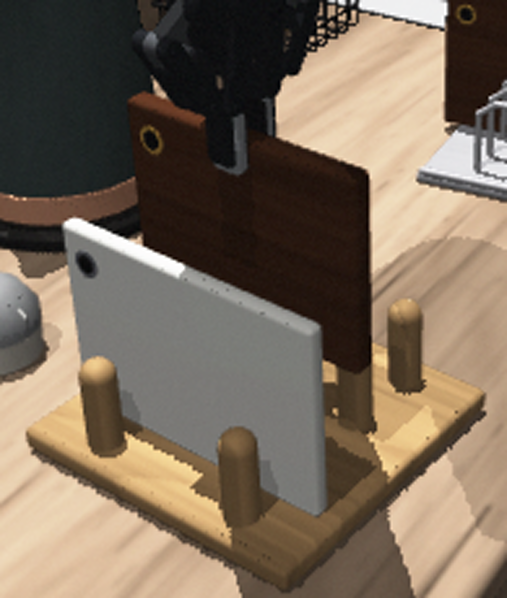

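View pics/z5top.png

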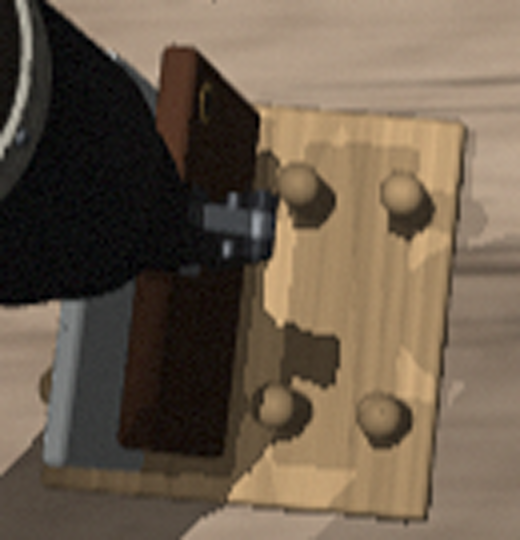

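```bash
python3 - <<'E'
from h import *
c=optics.read_camera("top"); s=optics.read_camera("side")
pt=lambda x,y:(165+x/4,180+y/4); ps=lambda x,y:(150+x/2.6,165+y/2.6)
o=bot.get_obs(); print(o["tcp_pos"]); dz=o["tcp_pos"][2]-.0917
y=np.radians(-6.2); u=np.array([np.cos(y),np.sin(y)]); v=np.array([-u[1],u[0]])
S=np.array([.456,.1765])
f=lambda P:(round(float((P[:2]-S)@u),4),round(float((P[:2]-S)@v),4))
print("in slot axes (u,v), top cam:")
for n,p,z in [("near bot right",(222,457),.010+dz),("far bot right",(260,115),.010+dz),("far top left",(165,48),.136+dz),("far top right",(195,48),.136+dz),("near top left",(119,440),.136+dz),
   ("peg3near L",(255,404),.067),("peg3near R",(298,404),.067),("peg3far L",(278,186),.067),("peg3far R",(320,186),.067)]:
    print(n,f(onz(c,pt(*p),z)))
print("side:")
for n,p,z in [("near bot right",(371,368),.012+dz),("near top right",(370,168),.136+dz),("near bot left",(358,372),.010+dz),("far top left",(128,97),.136+dz),("row4 near L",(388,312),.067),("row4near R",(424,312),.067)]:
    print(n,f(onz(s,ps(*p),z)))
E
```

```text
[0.45907619 0.17914492 0.16594506]
in slot axes (u,v), top cam:
near bot right (-0.0822, -0.0065)
far bot right (0.0849, -0.0068)
far top left (0.0848, 0.0071)
far top right (0.0858, -0.0055)
near top left (-0.0799, 0.0073)
peg3near L (-0.0551, -0.0158)
peg3near R (-0.0534, -0.0367)
peg3far L (0.0533, -0.0156)
peg3far R (0.055, -0.0364)
side:
near bot right (-0.0869, 0.0028)
near top right (-0.0797, -0.0076)
near bot left (-0.0815, 0.008)
far top left (0.0877, 0.0067)
row4 near L (-0.0447, -0.0709)
row4near R (-0.0633, -0.0842)
```

In slot axes, the board lies within about 1 mm of the slot's middle and parallel to it. Lowering.

```bash
python3 -m inch '[[[0.02,0,-0.002],0,1],[[0.03,0,0],0,1],[[0.03,0,0],0,1],[[0.02,0,0],0,1],[[0.01,0,0],0,1],[[0.006,0,0],0,1],[[0,0,0],0,1]]'
python3 go.py .458 .1785 .1017 -6.2
```

```text
time: 9.52
tcp_pos: [0.458, 0.1792, 0.1076]
ee_rot: [0.706, 0.038, 0.706, -0.038]
wrist_force: [0.2, 0.3, -2.4]
opening: 0.0149
t 9.525 tcp [0.458  0.1792 0.1076] yaw -6.24 open 0.0149 F [ 0.2  0.3 -2.4] tilt [ 0.  0. -1.]
shift norm [ 0.0119 -0.0014  0.0001] turn norm -0.0008
```

```bash
python3 -m inch '[[[0.004,0,0],0,1],[[0.004,0,0],0,1],[[0.002,0,0],0,1],[[0,0,0],0,1]]'
python3 go.py .458 .1785 .1017 -6.2
python3 -m inch '[[[0.002,0,0],0,1],[[0,0,0],0,1]]'
python3 go.py .458 .1785 .1017 -6.2
```

```text
time: 10.02
tcp_pos: [0.4579, 0.1791, 0.1026]
ee_rot: [0.706, 0.038, 0.706, -0.038]
wrist_force: [-0.1, 0.4, -1.2]
opening: 0.0147
t 10.025 tcp [0.4579 0.1791 0.1026] yaw -6.24 open 0.0147 F [-0.1  0.4 -1.2] tilt [-0. -0. -1.]
shift norm [ 0.0017 -0.0011  0.0003] turn norm -0.0009
time: 10.28
tcp_pos: [0.458, 0.1792, 0.1017]
ee_rot: [0.706, 0.038, 0.706, -0.038]
wrist_force: [-1.1, 0.2, 0.0]
opening: 0.0148
t 10.275 tcp [0.458  0.1792 0.1017] yaw -6.23 open 0.0148 F [-1.1  0.2  0. ] tilt [ 0.  0. -1.]
shift norm [ 0.0001 -0.0014  0.0002] turn norm -0.0007
```

Not clearly in contact yet, so I'll go down in 0.5–1 mm steps.

```bash
for i in 1; do python3 -m inch '[[[0.001,0,0],0,1],[[0,0,0],0,1],[[0,0,0],0,1]]'; python3 -m inch '[[[0.001,0,0],0,1],[[0,0,0],0,1],[[0,0,0],0,1]]'; done | grep -E "pos|force"
```

```text
tcp_pos: [0.4579, 0.1792, 0.1017]
wrist_force: [-3.8, -0.1, 6.3]
tcp_pos: [0.458, 0.1792, 0.1017]
wrist_force: [-6.1, -0.1, 10.2]
```

```bash
python3 -m inch '[[[-0.001,0,0],0,1],[[0,0,0],0,0.4],[[0,0,0],0,0.2],[[0,0,0],0,0.2],[[0,0,0],0,0.2],[[0,0,0],0,0.2]]'
python3 go.py .458 .1785 .21 -6.2
python3 - <<'E'
from h import *
for n in("side","top"):
    r=optics.read_camera(n)["img"][:,:,::-1]
    k=r[165:395,150:345] if n=="side" else r[180:315,165:295]
    cv2.imwrite(f"pics/z6{n}.png",cv2.resize(k,None,fx=2.6 if n=="side" else 4,fy=2.6 if n=="side" else 4,interpolation=cv2.INTER_CUBIC))
E
```

```text
time: 11.78
tcp_pos: [0.4579, 0.1791, 0.1011]
ee_rot: [0.706, 0.038, 0.706, -0.039]
wrist_force: [-0.4, 0.5, 0.3]
opening: 0.0344
t 11.775 tcp [0.4579 0.1791 0.1011] yaw -6.24 open 0.0344 F [-0.4  0.5  0.3] tilt [-0. -0. -1.]
shift norm [-2.179e-01 -1.200e-03  2.000e-04] turn norm -0.0008
```

View pics/z6side.png

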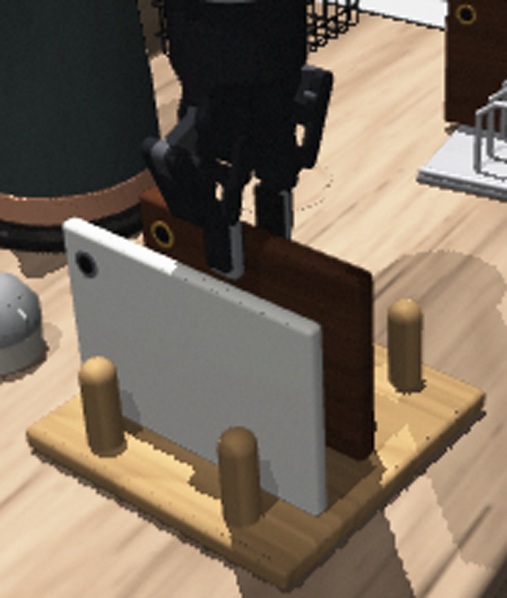

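View pics/z6top.png

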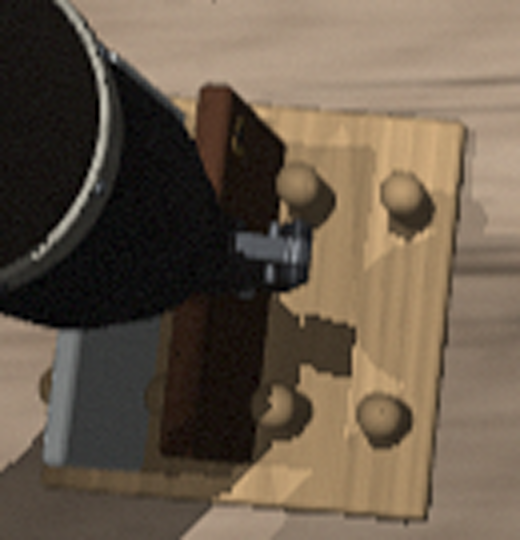

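The board stands upright in the middle slot with the fingers open and clear of it. Retreating straight up, then drawing away.

```bash
python3 -m inch '[[[-0.02,0,0],0,0.2],[[-0.03,0,0],0,0.2],[[-0.05,0,0],0,0.2],[[-0.08,0,0],0,0.2],[[-0.08,0,0],0,0.2],[[-0.04,0,0],0,0.2]]'
python3 -m inch '[[[0,-0.05,0],0,0],[[0,-0.08,0],0,0],[[0,-0.08,0],0,0],[[0,-0.08,0],0,0],[[0,-0.08,0],0,0],[[0,-0.08,0],0,0],[[0,-0.05,0],0,0],[[0,0,0],0,0]]'
python3 go.py .458 .1785 .21 -6.2
python3 - <<'E'
from h import *
for n in("side","top"):
    r=optics.read_camera(n)["img"][:,:,::-1]; cv2.imwrite(f"pics/{n}7.png",r)
    k=r[165:395,150:345] if n=="side" else r[180:315,165:295]
    cv2.imwrite(f"pics/z7{n}.png",cv2.resize(k,None,fx=2.6 if n=="side" else 4,fy=2.6 if n=="side" else 4,interpolation=cv2.INTER_CUBIC))
E
```

```text
time: 12.62
tcp_pos: [0.4587, 0.1795, 0.2549]
ee_rot: [0.707, 0.039, 0.705, -0.037]
wrist_force: [0.2, 1.9, -0.7]
opening: 0.034
time: 13.62
tcp_pos: [0.4296, -0.0713, 0.2511]
ee_rot: [0.706, 0.039, 0.706, -0.039]
wrist_force: [0.4, 0.8, 0.0]
opening: 0.0426
t 13.625 tcp [ 0.4296 -0.0713  0.2511] yaw -6.4 open 0.0426 F [0.4 0.8 0. ] tilt [-0. -0. -1.]
shift norm [0.0822 0.5029 0.0008] turn norm -0.0044
```

View pics/side7.png

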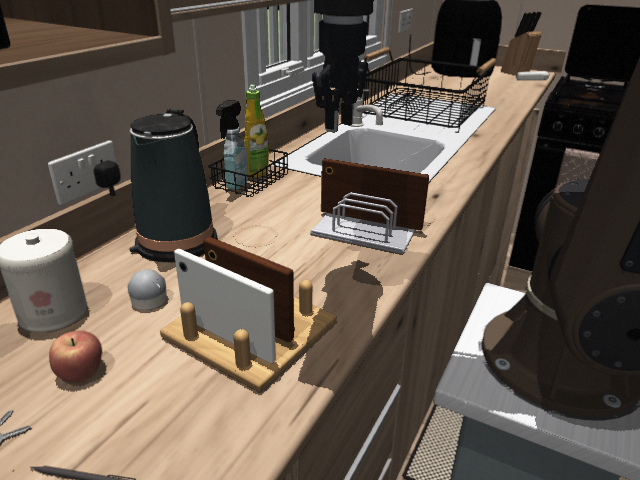

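View pics/z7top.png

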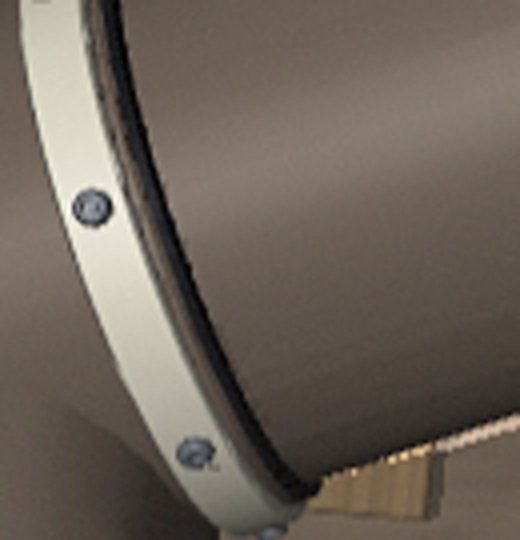

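The side view shows the short board upright behind the white one, with its top edge running from (205,242) to (293,270). The arm blocks the top view, so I'll move it aside for a final check.

```bash
python3 -m inch '[[[0,-0.05,0],0,0],[[0,-0.08,0],0,0],[[0,-0.08,0],0,0],[[0,-0.08,0],0,0],[[0,-0.08,0],0,0],[[0,-0.08,0],0,0],[[0,-0.05,0],0,0],[[0,0,0],0,0]]'
python3 - <<'E'
from h import *
c=optics.read_camera("top"); r=c["img"]; cv2.imwrite("pics/top8.png",r[:,:,::-1])
cv2.imwrite("pics/z8top.png",cv2.resize(r[180:315,165:295,::-1],None,fx=4,fy=4,interpolation=cv2.INTER_CUBIC))
img=r.astype(int)
red=((img[...,0]>54)&(img[...,0]-img[...,2]>22)&(img[...,0]>1.35*img[...,1])&(img[...,0]<110)).astype(np.uint8)
n,l,st,ce=cv2.connectedComponentsWithStats(red)
for i in range(1,n):
    if st[i,4]<250 or st[i,1]<180 or st[i,1]>250: continue
    ys,xs=np.where(l==i); z=.148 if st[i,0]<300 else .138
    P=np.array([onz(c,(x,y),z)[:2] for x,y in zip(xs,ys)],np.float32); q=cv2.minAreaRect(P); print(st[i],z,np.round(q,4) if 0 else q)
E
```

```text
time: 14.72
tcp_pos: [0.4035, -0.3185, 0.2506]
ee_rot: [0.706, 0.039, 0.706, -0.039]
wrist_force: [-0.6, 0.8, -0.4]
opening: 0.0433
[205 202  18  92 735] 0.148 ((0.4563724100589752, 0.17704318463802338), (0.01446718629449606, 0.16598939895629883), 83.80473327636719)
```

```bash
sleep 1
```

```text
(no output)
```

View pics/z8top.png

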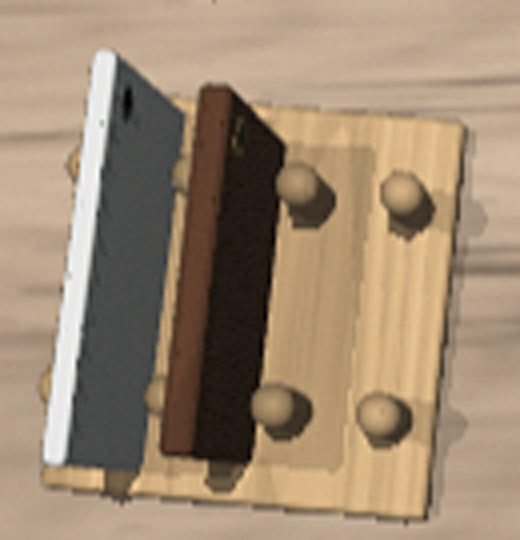

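The board's top edge is centred at (0.4564, 0.1770) with yaw −6.2°. I measured the slot at (0.456, 0.1765) with yaw −6.2°. The white board hasn't moved.

```bash
python3 -c "
from bench import bot
print(bot.finish_job())"
```

```text
the job is handed in; nothing more can be done
None
```

The short board now stands on its long edge in the middle slot of the peg rack, and I handed the job in at about 14.8 s. I lifted it straight out of the stand, carried it over the pegs and lowered it in about 0.5 mm steps. I let go only once the wrist force (about 10 N) showed it resting on the base, and after that the gripper touched nothing.

- **Position:** the last top view puts the board within about 1 mm of the slot's centre and parallel to it (yaw −6.2° for both).
- **Other boards:** neither looked moved in the final pictures. That was by eye only, because in the last colour check the long board gave no measurement.
- **Camera disagreement:** the side and top cameras differed by about 4 mm in y, so I aimed for the average of the two. The slot leaves about 7 mm free on each side of the board.

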